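# Point out the mixed-in brass bush and log the reject

### The job

One brass bush has got in among the three steel ones on the dark inspection plate: show it to the overhead inspection camera by pointing straight down at it, with the fingertips 2 to 3 cm above the middle of its top, and stay there about two seconds without touching it. Come down like that over the brass bush only; then press the red button (not the green one) fully down with the fingertips to log the reject, and let it come back up. Nothing is to be picked up: touch none of the bushes, and leave everything else on the bench where it is.

Things in the scene. Friction and masses are not known exactly. Their poses are not given: they have to be found in the camera images.
- brass_bush: The odd one, yellow brass: flanged bush, loose, standing on its flange on the plate: flange 46 mm diameter and 7 mm thick, barrel 34 mm diameter, 36 mm tall in all, dark bore on top, 0.2 kg. Origin: centre of its underside, z up, so its top is 36 mm above the origin. 
- steel_bush_1: Grey steel, otherwise the same: flanged bush, loose, standing on its flange on the plate: flange 46 mm diameter and 7 mm thick, barrel 34 mm diameter, 36 mm tall in all, dark bore on top, 0.2 kg. Origin: centre of its underside, z up, so its top is 36 mm above the origin. 
- steel_bush_2: Grey steel, otherwise the same: flanged bush, loose, standing on its flange on the plate: flange 46 mm diameter and 7 mm thick, barrel 34 mm diameter, 36 mm tall in all, dark bore on top, 0.2 kg. Origin: centre of its underside, z up, so its top is 36 mm above the origin. 
- steel_bush_3: Grey steel, otherwise the same: flanged bush, loose, standing on its flange on the plate: flange 46 mm diameter and 7 mm thick, barrel 34 mm diameter, 36 mm tall in all, dark bore on top, 0.2 kg. Origin: centre of its underside, z up, so its top is 36 mm above the origin. 
- plate: dark fixed inspection plate, 240 x 240 x 30 mm, the four bushes stand on it in a rough 2 x 2 pattern about 100 mm apart. Origin: centre of its underside, x and y along its sides.
- red_box: grey fixed box 80 x 80 x 40 mm carrying the red push button at its centre. Origin: centre of its underside on the bench, z up. Leave it where it is.
- red_button_top (a point): centre of the top face of the red push button's cap (36 mm diameter, faces up; standing 10 mm proud of a black collar 52 mm in diameter; 62 mm above the bench when up). It goes down with the cap.
- red_button (a joint): travel of the red button, m: 0 up, 0.006 fully down; springs back by itself, fully down takes 5 N. Logs the reject.
- green_box: grey fixed box 80 x 80 x 40 mm carrying the green push button at its centre. Origin: centre of its underside on the bench, z up. Leave it where it is.
- green_button_top (a point): centre of the top face of the green push button's cap (36 mm diameter, faces up; standing 10 mm proud of a black collar 52 mm in diameter; 62 mm above the bench when up). It goes down with the cap.
- green_button (a joint): travel of the green button, m: 0 up, 0.006 fully down; springs back by itself, fully down takes 5 N. Accepts the lot: not to be pressed.
- dial_stand: dial gauge on a loose stand: black round foot 104 mm diameter, post and gauge to about 195 mm high, gauge 70 mm to the side (+y) of the post. Origin: centre of the foot's underside. Bystander.
- v_block: loose dark steel V-block 50 x 40 x 42 mm. Origin: centre of its underside. Bystander.
- screwdriver: loose screwdriver lying on the bench, 0.2 m long along its x, red handle 25 mm thick at the -x end. Origin: under the middle of its length. Bystander.
There are look-alikes about, which are no part of the job. Leave any blue look-alike of the steel_bush_2 alone.

How it is judged:
By the outcome, as a careful person would: the job done as asked, in the order asked, and still so for the second after the job is handed in, with the robot touching nothing.
It also fails if it takes over 40 s, if anything falls off the work surface, if the arm or the gripper's body presses on something with over 40 N, if the wrist force passes 120 N, or if a joint passes its speed limit or range.

### The arm

A 7-joint arm with a two-finger parallel gripper is mounted at the origin on the work surface. World frame = base frame: x ahead of the robot, y to its left, z up, the work surface at z = 0. Lengths are in m, angles in rad, forces in N, time in s.
With the tool pointing down it reaches from about 0.4 to 0.85 m from the base axis. Payload 4.5 kg.
Tool frame: the origin (TCP) lies between the finger pads, 19 mm behind the fingertips; this is the grasp point; z points along the fingers, y is the line along which they close (so a half turn about z gives the same grasp; the last joint's range is limited). The gripper opens to 88 mm and grips with 3 to 60 N. Pads are 18 mm wide; open, the fingers measure 123 mm over their backs; the gripper's body (75 mm by 187 mm) begins 45 mm behind the grasp point.
Start: joints at [1.278, 0.689, -0.195, 1.565, 0.157, 0.902, -0.215], TCP at [0.201, -0.592, 0.257] pointing down, gripper open.
Joint ranges: [-3.01, 3.01], [-0.46, 2.08], [-1.47, 1.51], [0.13, 2.56], [-1, 4.14], [0.04, 2.09], [-2.66, 2.66]. Speed limits (rad/s): [2.57, 2.57, 3.14, 3.14, 3.14, 3.14, 3.14].

### API

Orientations are given as a unit quaternion [x, y, z, w].
In Python, from plant import sensors, eyes, finish_job gives the robot as it stands.
- The arm moves only by the tool send_rows, never from a script. Its argument "rows" is text: rows parted by semicolons, each of 4 numbers parted by spaces: the shift along the tool's x, y, z normalised to -1 to 1, where 1 is 30 cm, then the turn about the tool's z normalised to -1 to 1, where 1 is 2 pi rad. A call has 1 to 10 rows; each row is the pose to reach, as a shift and turn from the pose commanded when the call began, along the tool's axes at that moment, turning the shorter way round; what a row does not reach only later rows make up. A row lasts 1/12 s, in which the tool goes at most 41.7 mm and 7.16 degrees, less where a joint would pass 70% of its speed; a pose out of reach is approached as far as the arm can. A call with a number of a shift or a turn outside -1 to 1 is refused whole. A call with a gripper value outside its range is refused whole. "jaw" is the closure, from -1 (fully open) to 1 (shut), set as the call begins (left out, the last holds). The fingers move at their own pace and stop on an object; "force" is the grip in N (left out, the last holds). Time passes only in rows, so rows that repeat a pose let the fingers close. It gives the time, the measured TCP pose, the force, the opening and the grip force at its end, in the units of the state.
- sensors.get_state(): the state, without advancing time (a new reading comes with each control period).
- eyes.snapshot(name): name is "scene" or "top"; returns (picture, depth): 400x640x3 uint8, red, green, blue; 400x640 float32, m along the optical axis (not along the pixel's ray), 0 where there is no reading.
- eyes.calibration(name): a dict with "fov_y" (degrees; the focal length in pixels is half the picture's height over the tangent of half this angle, whatever the lens; pixels are square), "cx", "cy" (the principal point, pixels), "dist_coeffs" ([k1, k2, p1, p2, k3] as OpenCV has them; the pictures are not rectified), "world_from_camera" (4x4, takes a point from camera to world coordinates). Camera axes: x right, y down, z forward; pixel columns grow to the right and rows downward; lengths in m; the calibration is good to about 2 mm. A picture is of the moment at which its call begins. calibration takes no time and is no camera call.
- finish_job(): hands the job in; it is judged then, once.
The state is a dict: "clock": time; "q": joint angles; "qd": joint speeds; "joint_torque": joint torques, N m; "tool_pos": TCP position; "eef_rot": TCP orientation; "contact_force": force on the tool from outside, world axes, zero at the start; "moment": the same for the moment, N m; "opening": opening from 0.0 (shut) to 1.0 (fully open); "finger_force": force on a finger pad.
Only numpy, scipy, OpenCV 4.12 (cv2) and the standard library are available. Lean on these libraries where they do the work, as an engineer would, in place of code of your own. Each camera call takes 0.05 s, during which the arm holds its last target. There are 200 camera calls.

## Working session

There is one attempt and no reset: what is moved stays moved. The work goes in short steps, Python scripts to look and compute and a tool call to move; the robot and the scene stay as the last step left them, time stands still between calls to the robot, and variables do not carry over. Pictures are saved under pics/ and viewed, at most 10 in all, crops included, and the job is handed in when it is done.

Besides the shell and the picture viewer there is one more tool, called after ">>>" by a JSON object that holds its "method" and its "body", one argument or row to a line. send_rows: Moves the arm, as the interface text tells. Scaled input: -1 to 1 covers 30 cm each way for a shift and 2 pi rad each way for a turn. Its arguments: {"type":"object","properties":{"rows":{"type":"string"},"jaw":{"type":"number"},"force":{"type":"number"}},"required":["rows"]}

```bash
mkdir -p pics; python3 - <<'E'
from plant import sensors, eyes
import cv2, numpy as np
for n in ("top","scene"):
    p,d=eyes.snapshot(n); cv2.imwrite(f"pics/{n}0.png",p[:,:,::-1]); np.savez(f"{n}0.npz",p=p,d=d)
    print(eyes.calibration(n))
s=sensors.get_state(); print(s)
E
```

```text
{'fov_y': 52.49889652813265, 'cx': 319.6604022010778, 'cy': 207.01869616374333, 'dist_coeffs': array([-0.08057671,  0.        ,  0.        ,  0.        ,  0.        ]), 'world_from_camera': array([[-0.00851125, -0.99492314,  0.10027713,  0.42351441],
       [-0.99988859,  0.00723795, -0.0130548 ,  0.05433783],
       [ 0.01226273, -0.10037707, -0.9948739 ,  1.30605146],
       [ 0.        ,  0.        ,  0.        ,  1.        ]])}
{'fov_y': 52.06979120763293, 'cx': 318.1344015719167, 'cy': 201.35679492898706, 'dist_coeffs': array([0.02792386, 0.        , 0.        , 0.        , 0.        ]), 'world_from_camera': array([[-0.04743154,  0.74103669, -0.66978719,  1.24591337],
       [ 0.99887322,  0.03411685, -0.03298998,  0.09268033],
       [-0.00159576, -0.67059725, -0.74181991,  0.81268797],
       [ 0.        ,  0.        ,  0.        ,  1.        ]])}
{'clock': 0.1, 'q': array([ 1.27777996,  0.68991752, -0.19452901,  1.56620379,  0.15730518,
        0.90249854, -0.21508499]), 'qd': array([-3.66026346e-04, -3.31775270e-03, -1.12689584e-03, -3.82255551e-03,
        1.71118321e-05,  3.21116371e-04, -9.49725461e-04]), 'joint_torque': array([-3.95096678e-03, -5.28499210e+01, -1.27221107e+00, -1.53836757e+01,
       -5.26563171e-02,  2.01713337e-03,  2.01893312e-05]), 'tool_pos': array([ 0.20044124, -0.59143655,  0.25668923]), 'eef_rot': array([ 9.86670346e-01,  1.62729714e-01, -1.89098529e-04, -7.95551811e-04]), 'contact_force': array([0.51163548, 0.113927  , 0.52330473]), 'moment': array([ 0.00144836,  0.04271105, -0.04533823]), 'finger_force': 0.0, 'opening': 0.9992002426851261}
```

View pics/top0.png

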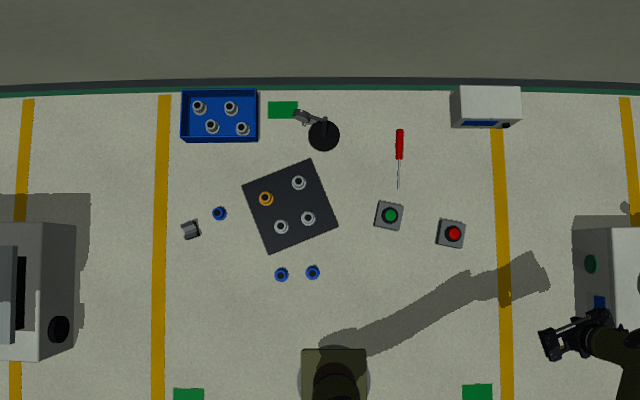

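View pics/scene0.png

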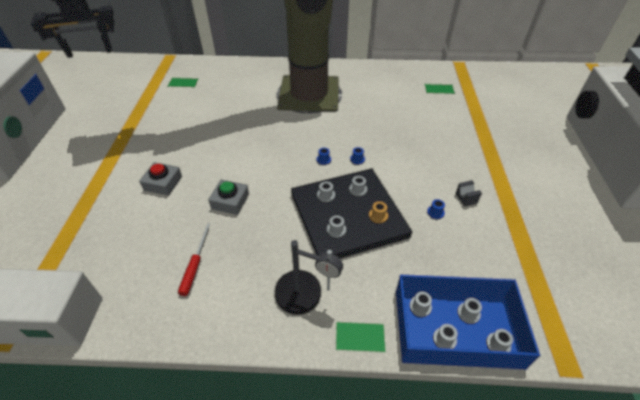

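Top view: the only yellow bush on the plate is at (265,198). Steel bushes on the plate are at (298,182), (308,218) and (281,227). Other look-alikes are the blue ones at (219,213), (281,274) and (312,272), and the grey ones in the blue tray at about (180–258, 90–140). The red button is at (454,234) and the green at (390,215); the screwdriver handle at (399,143) is also red. I choose the brass bush at (265,198) and red button at (454,234).

```bash
cat > h.py <<'E'
from plant import sensors, eyes
import cv2, numpy as np
from scipy.spatial.transform import Rotation as R
def world(n,uv,z):
    """pixel -> world point on the plane at height z"""
    c=eyes.calibration(n); f=200/np.tan(np.radians(c["fov_y"]/2))
    K=np.array([[f,0,c["cx"]],[0,f,c["cy"]],[0,0,1]])
    r=cv2.undistortPoints(np.array([[uv]],float),K,c["dist_coeffs"])[0,0]
    T=c["world_from_camera"]; v=T[:3,:3]@[r[0],r[1],1]; o=T[:3,3]
    return o+v*(z-o[2])/v[2], v, o
E
python3 - <<'E'
from h import *
P={}
for n in("top","scene"):
    z=np.load(n+"0.npz"); p,d=z["p"],z["d"]
    hsv=cv2.cvtColor(p,cv2.COLOR_RGB2HSV); H,S,V=cv2.split(hsv)
    for name,m,h in (("brass",(H>10)&(H<28)&(S>120),.066),("red",((H<6)|(H>174))&(S>150),.062),("green",(H>50)&(H<85)&(S>120),.062)):
        k,l,st,ce=cv2.connectedComponentsWithStats(m.astype(np.uint8))
        for i in range(1,k):
            if 40<st[i,4]<900:
                x,y,w,hh,a=st[i]; q=[x+(w-1)/2,y+(hh-1)/2]
                W,v,o=world(n,q,h); dd=d[int(ce[i][1]),int(ce[i][0])]
                print(n,name,st[i],q,W.round(4),"depth z",(o+v*dd)[2].round(3))
p=np.load("top0.npz")["p"]
a=cv2.resize(p[150:260,220:350],None,fx=4,fy=4,interpolation=cv2.INTER_CUBIC)
b=cv2.resize(p[195:265,365:475],None,fx=2.5,fy=2.5,interpolation=cv2.INTER_CUBIC)
o=np.zeros((440,800,3),np.uint8);o[:440,:520]=a;o[:175,520:795]=b
q=np.load("scene0.npz")["p"]
c=cv2.resize(q[190:230,360:400],None,fx=6,fy=6,interpolation=cv2.INTER_CUBIC);o[180:420,530:770]=c
cv2.imwrite("pics/crop.png",o[:,:,::-1])
E
```

```text
top brass [259 191  15  15 151] [np.float64(266.0), np.float64(198.0)] [0.5776 0.2031 0.066 ] depth z 0.065
top brass [  9 361  12  39 468] [np.float64(14.5), np.float64(380.0)] [0.0117 0.9971 0.066 ] depth z 0.002
top red [396 129   7  30 201] [np.float64(399.0), np.float64(143.5)] [ 0.7486 -0.2142  0.062 ] depth z 0.025
top red [448 228  12  12 120] [np.float64(453.5), np.float64(233.5)] [ 0.4633 -0.3768  0.062 ] depth z 0.061
top green [521  86 119   9 560] [np.float64(580.0), np.float64(90.0)] [ 0.937  -0.8385  0.062 ] depth z -0.751
top green [268 101  30  18 457] [np.float64(282.5), np.float64(109.5)] [0.8608 0.1533 0.062 ] depth z 0.004
top green [384 209  12  13 116] [np.float64(389.5), np.float64(215.0)] [ 0.5225 -0.1777  0.062 ] depth z 0.067
top green [584 255  14  18 203] [np.float64(590.5), np.float64(263.5)] [ 0.3613 -0.8258  0.062 ] depth z 0.099
top green [462 384  30  16 465] [np.float64(476.5), np.float64(391.5)] [-0.0203 -0.4357  0.062 ] depth z 0.001
top green [173 388  31  12 339] [np.float64(188.0), np.float64(393.5)] [-0.0128  0.4395  0.062 ] depth z -0.006
sce
[... 295 characters left out ...]
79 0.2047 0.066 ] depth z 0.063
scene brass [  0 344  12   8  82] [np.float64(5.5), np.float64(347.5)] [ 0.9591 -0.4963  0.066 ] depth z -0.002
scene red [150 164  15  11 122] [np.float64(157.0), np.float64(169.0)] [ 0.4722 -0.373   0.062 ] depth z 0.059
scene red [179 255  21  40 367] [np.float64(189.0), np.float64(274.5)] [ 0.7898 -0.2046  0.062 ] depth z 0.025
scene green [170  79  26   7 165] [np.float64(182.5), np.float64(82.0)] [ 0.0529 -0.418   0.062 ] depth z -0.004
scene green [426  85  27   8 163] [np.float64(439.0), np.float64(88.5)] [0.0531 0.4305 0.062 ] depth z 0.001
scene green [220 182  15  12 127] [np.float64(227.0), np.float64(187.5)] [ 0.5313 -0.1749  0.062 ] depth z 0.061
```

View pics/crop.png

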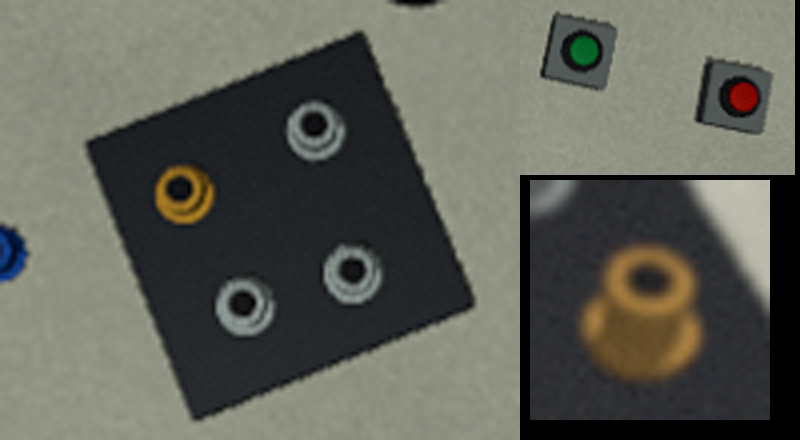

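The crop confirms one yellow bush: its bore is at crop (180,190) from the top and (653,280) in the scene inset. The red cap is at (742,97), well apart from the green. Next I refine the positions using both views and work out the shifts.

```bash
python3 - <<'E'
from h import *
print("brass top",world("top",(220+180.5/4-.4,150+190.5/4-.4),.066)[0],"scene",world("scene",(360+123/6-.4,190+100/6-.4),.066)[0])
print("red top",world("top",(365+222.5/2.5-.3,195+97/2.5-.3),.062)[0],"scene bbox top",world("scene",(157,168),.062)[0])
# depth: points near the top faces
for n in("top","scene"):
    d=np.load(n+"0.npz")["d"]; c=eyes.calibration(n); f=200/np.tan(np.radians(c["fov_y"]/2))
    K=np.array([[f,0,c["cx"]],[0,f,c["cy"]],[0,0,1]]); v,u=np.mgrid[:400,:640]
    r=cv2.undistortPoints(np.stack([u,v],-1).reshape(-1,1,2).astype(float),K,c["dist_coeffs"])[:,0]
    X=(np.c_[r,np.ones(len(r))]*d.reshape(-1,1))@c["world_from_camera"][:3,:3].T+c["world_from_camera"][:3,3]
    for nm,xy,h in(("brass",(.58,.205),.066),("red",(.465,-.375),.062),("green",(.523,-.177),.062)):
        m=(np.hypot(*(X[:,:2]-xy).T)<.03)&(abs(X[:,2]-h)<.006)
        Y=X[m]; print(n,nm,m.sum(),((Y.max(0)+Y.min(0))/2).round(4),np.median(Y,0).round(4),np.ptp(Y,0).round(3))
    m=(X[:,2]>.1)&(X[:,2]<.4)&(X[:,0]>.3)&(abs(X[:,1])<.45)&(X[:,0]<.95)
    print(n,"tall",m.sum(),X[m].min(0).round(3),X[m].max(0).round(3))
s=sensors.get_state(); print(R.from_quat(s["eef_rot"]).as_matrix().round(3))
E
```

```text
brass top [0.58005546 0.20703818 0.066     ] scene [0.58087012 0.21063974 0.066     ]
red top [ 0.46325844 -0.37740879  0.062     ] scene bbox top [ 0.46844114 -0.37417404  0.062     ]
top brass 94 [0.5805 0.2094 0.0656] [0.5806 0.2092 0.0655] [0.031 0.031 0.011]
top red 109 [ 0.4633 -0.3765  0.0618] [ 0.4649 -0.3776  0.0615] [0.04  0.038 0.011]
top green 93 [ 0.5197 -0.1759  0.0615] [ 0.5225 -0.1793  0.0618] [0.037 0.041 0.011]
top tall 863 [ 0.782 -0.45   0.1  ] [0.927 0.118 0.199]
scene brass 126 [0.5808 0.2092 0.0642] [0.5827 0.2101 0.0646] [0.033 0.032 0.008]
scene red 102 [ 0.4659 -0.378   0.0603] [ 0.4665 -0.3767  0.0595] [0.033 0.035 0.007]
scene green 124 [ 0.5236 -0.1787  0.06  ] [ 0.5257 -0.1788  0.06  ] [0.04  0.036 0.008]
scene tall 2464 [ 0.782 -0.45   0.1  ] [0.928 0.119 0.196]
[[ 0.947  0.321 -0.001]
 [ 0.321 -0.947  0.002]
 [-0.    -0.002 -1.   ]]
```

>>> {"method": "send_rows", "body": {
  "rows": "0.027 -0.028 0 0; 0.082 -0.085 0 0; 0.165 -0.17 0 0; 0.254 -0.262 0 0; 0.343 -0.354 0 0; 0.432 -0.445 0 0; 0.521 -0.537 0 0; 0.604 -0.622 0 0; 0.659 -0.679 0 0; 0.686 -0.707 0 0",
  "jaw": 1,
  "force": 10
}}

```text
clock: 0.93
tool_pos: [0.3289, -0.3214, 0.2574]
eef_rot: [0.986, 0.165, 0.0, -0.001]
contact_force: [0.4, 0.6, -0.7]
opening: 0.27
finger_force: 0.0
```

>>> {"method": "send_rows", "body": {
  "rows": "0.027 -0.028 0 0; 0.082 -0.085 0 0; 0.165 -0.17 0 0; 0.254 -0.262 0 0; 0.343 -0.354 0 0; 0.432 -0.445 0 0; 0.521 -0.537 0 0; 0.604 -0.622 0 0; 0.659 -0.679 0 0; 0.686 -0.707 0 0"
}}

```text
clock: 1.77
tool_pos: [0.4562, -0.055, 0.2574]
eef_rot: [0.986, 0.165, 0.001, -0.0]
contact_force: [0.4, -0.8, -0.2]
opening: 0.006
finger_force: 0.0
```

>>> {"method": "send_rows", "body": {
  "rows": "0.027 -0.028 0 0; 0.082 -0.085 0 0; 0.165 -0.17 0 0; 0.254 -0.262 0 0; 0.343 -0.354 0 0; 0.432 -0.445 0 0; 0.521 -0.537 0 0; 0.604 -0.622 0 0; 0.659 -0.679 0 0; 0.686 -0.707 0 0"
}}

```text
clock: 2.6
tool_pos: [0.5823, 0.2122, 0.2569]
eef_rot: [0.986, 0.164, 0.001, -0.001]
contact_force: [0.4, -0.5, -1.1]
opening: 0.005
finger_force: 0.0
```

```bash
python3 - <<'E'
from h import *
s=sensors.get_state(); M=R.from_quat(s["eef_rot"]).as_matrix(); print(s["clock"],s["tool_pos"],s["q"].round(2),s["opening"],M.round(3).tolist())
print("norm shift to hover",(M.T@(np.array([.5807,.209,.110])-s["tool_pos"])/.3).round(4))
E
```

```text
2.6 [0.58233309 0.21223264 0.25690775] [-0.37  0.68 -0.1   1.59  0.08  0.88 -1.74] 0.00546860430934933 [[0.946, 0.323, 0.001], [0.323, -0.946, 0.002], [0.001, -0.001, -1.0]]
norm shift to hover [-0.0093  0.0092  0.4897]
```

>>> {"method": "send_rows", "body": {
  "rows": "-0.009 0.009 0 0; -0.009 0.009 0.03 0; -0.009 0.009 0.1 0; -0.009 0.009 0.18 0; -0.009 0.009 0.26 0; -0.009 0.009 0.34 0; -0.009 0.009 0.41 0; -0.009 0.009 0.46 0; -0.009 0.009 0.48 0; -0.009 0.009 0.49 0"
}}

```text
clock: 3.43
tool_pos: [0.5786, 0.2027, 0.1091]
eef_rot: [0.987, 0.161, -0.001, 0.001]
contact_force: [0.3, 0.2, 0.1]
opening: 0.003
finger_force: 0.0
```

```bash
python3 - <<'E'
from h import *
p,d=eyes.snapshot("scene"); t,_=eyes.snapshot("top")
s=sensors.get_state(); print(s["clock"],s["tool_pos"])
o=np.zeros((400,800,3),np.uint8); o[:,:400]=cv2.resize(p[150:250,330:430],(400,400),interpolation=2); o[:,400:]=cv2.resize(t[150:250,215:315],(400,400),interpolation=2)
cv2.imwrite("pics/hover.png",o[:,:,::-1])
E
```

```text
3.5333 [0.57949744 0.20405762 0.11043472]
```

View pics/hover.png

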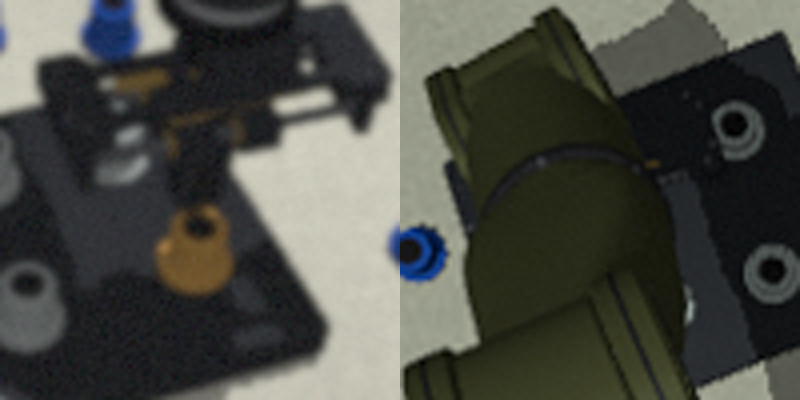

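The scene view shows the closed fingertips just above the brass bush (crop 200,200), clear of it; the steel bushes are clear too. The TCP is 5 mm short in y, so I correct that and hold.

>>> {"method": "send_rows", "body": {
  "rows": "0.009 -0.014 0 0; 0.009 -0.014 0 0; 0.009 -0.014 0 0; 0.009 -0.014 0 0; 0.009 -0.014 0 0; 0.009 -0.014 0 0; 0.009 -0.014 0 0; 0.009 -0.014 0 0; 0.009 -0.014 0 0; 0.009 -0.014 0 0"
}}

```text
clock: 4.37
tool_pos: [0.5806, 0.2103, 0.1103]
eef_rot: [0.987, 0.163, -0.0, 0.0]
contact_force: [-0.3, -0.1, 0.1]
opening: 0.005
finger_force: 0.0
```

>>> {"method": "send_rows", "body": {
  "rows": "0 0 0 0; 0 0 0 0; 0 0 0 0; 0 0 0 0; 0 0 0 0; 0 0 0 0; 0 0 0 0; 0 0 0 0; 0 0 0 0; 0 0 0 0"
}}

```text
clock: 5.2
tool_pos: [0.5806, 0.2103, 0.1104]
eef_rot: [0.987, 0.163, 0.0, 0.0]
contact_force: [-0.2, -0.1, -0.5]
opening: 0.008
finger_force: 0.0
```

>>> {"method": "send_rows", "body": {
  "rows": "0 0 0 0; 0 0 0 0; 0 0 0 0; 0 0 0 0; 0 0 0 0; 0 0 0 0; 0 0 0 0; 0 0 0 0; 0 0 0 0; 0 0 0 0"
}}

```text
clock: 6.03
tool_pos: [0.5806, 0.2103, 0.1104]
eef_rot: [0.987, 0.163, 0.0, 0.0]
contact_force: [-0.2, 0.3, -0.3]
opening: 0.002
finger_force: 0.0
```

>>> {"method": "send_rows", "body": {
  "rows": "0 0 0 0; 0 0 0 0; 0 0 0 0; 0 0 0 0; 0 0 0 0; 0 0 0 0; 0 0 0 0; 0 0 0 0"
}}

```text
clock: 6.7
tool_pos: [0.5806, 0.2103, 0.1104]
eef_rot: [0.987, 0.163, 0.0, 0.0]
contact_force: [-0.1, 0.2, 0.6]
opening: 0.002
finger_force: 0.0
```

>>> {"method": "send_rows", "body": {
  "rows": "0 0 -0.02 0; 0 0 -0.08 0; 0 0 -0.16 0; 0 0 -0.25 0; 0 0 -0.34 0; 0 0 -0.42 0; 0 0 -0.47 0; 0 0 -0.49 0; 0 0 -0.49 0; 0 0 -0.49 0"
}}

```text
clock: 7.53
tool_pos: [0.5802, 0.2101, 0.257]
eef_rot: [0.987, 0.163, -0.0, 0.0]
contact_force: [-0.7, -0.2, 0.2]
opening: 0.001
finger_force: 0.0
```

>>> {"method": "send_rows", "body": {
  "rows": "-0.02 0.035 0 0; -0.06 0.104 0 0; -0.119 0.208 0 0; -0.184 0.32 0 0; -0.249 0.433 0 0; -0.313 0.545 0 0; -0.378 0.657 0 0; -0.437 0.761 0 0; -0.477 0.83 0 0; -0.497 0.865 0 0"
}}

```text
clock: 8.37
tool_pos: [0.5201, -0.0887, 0.2562]
eef_rot: [0.987, 0.159, -0.002, 0.001]
contact_force: [-0.1, -0.5, 0.4]
opening: 0.005
finger_force: 0.0
```

>>> {"method": "send_rows", "body": {
  "rows": "-0.02 0.035 0 0; -0.06 0.104 0 0; -0.119 0.208 0 0; -0.184 0.32 0 0; -0.249 0.433 0 0; -0.313 0.545 0 0; -0.378 0.657 0 0; -0.437 0.761 0 0; -0.477 0.83 0 0; -0.497 0.865 0 0"
}}

```text
clock: 9.2
tool_pos: [0.4636, -0.3801, 0.2567]
eef_rot: [0.987, 0.161, -0.001, 0.0]
contact_force: [-0.1, -0.2, -0.3]
opening: 0.008
finger_force: 0.0
```

>>> {"method": "send_rows", "body": {
  "rows": "0 0 0 0; 0 0 0.03 0; 0 0 0.1 0; 0 0 0.18 0; 0 0 0.26 0; 0 0 0.34 0; 0 0 0.4 0; 0 0 0.45 0; 0 0 0.47 0; 0 0 0.47 0"
}}

```text
clock: 10.03
tool_pos: [0.4652, -0.3734, 0.1147]
eef_rot: [0.986, 0.165, -0.001, -0.002]
contact_force: [1.1, 0.3, 0.4]
opening: 0.007
finger_force: 0.0
```

>>> {"method": "send_rows", "body": {
  "rows": "0 0 0 0; 0 0 0 0; 0 0 0 0; 0 0 0 0"
}}

```text
clock: 10.37
tool_pos: [0.4653, -0.3772, 0.1174]
eef_rot: [0.987, 0.163, 0.001, 0.001]
contact_force: [0.0, -0.6, -1.0]
opening: 0.007
finger_force: 0.0
```

```bash
python3 - <<'E'
from h import *
p,d=eyes.snapshot("scene")
s=sensors.get_state(); print(s["clock"],s["tool_pos"],R.from_quat(s["eef_rot"]).as_matrix().round(3).tolist())
cv2.imwrite("pics/red.png",cv2.resize(p[100:240,90:290],(800,560),interpolation=2)[:,:,::-1])
E
```

```text
10.4167 [ 0.46519469 -0.3772003   0.11722322] [[0.947, 0.321, 0.001], [0.321, -0.947, -0.001], [0.001, 0.001, -1.0]]
```

View pics/red.png

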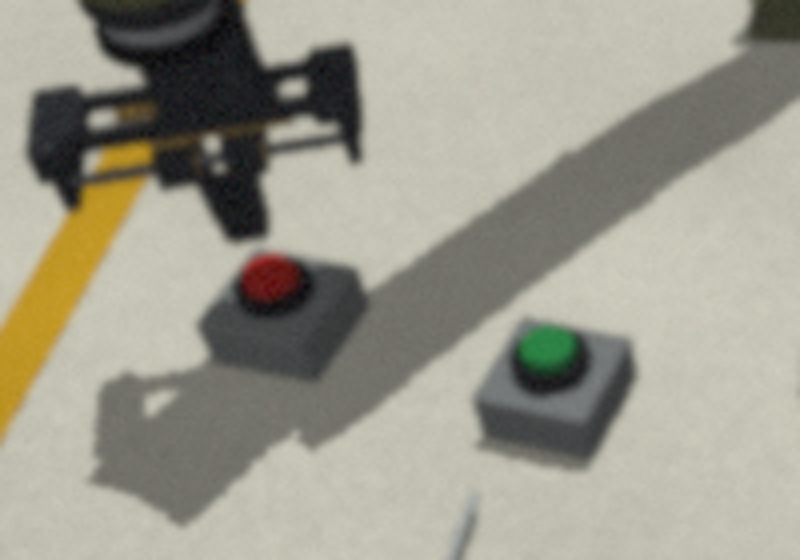

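The fingertips (crop 245,235) are above the red button (272,278), clear of the green one at (548,348). I'll press slowly in steps while watching the force.

>>> {"method": "send_rows", "body": {
  "rows": "0 0 0.03 0; 0 0 0.06 0; 0 0 0.09 0; 0 0 0.11 0; 0 0 0.12 0; 0 0 0.13 0; 0 0 0.135 0; 0 0 0.14 0; 0 0 0.14 0; 0 0 0.14 0"
}}

```text
clock: 11.25
tool_pos: [0.4642, -0.3765, 0.0752]
eef_rot: [0.987, 0.163, -0.001, -0.0]
contact_force: [-3.3, 2.4, 7.6]
opening: 0.004
finger_force: 3.9
```

>>> {"method": "send_rows", "body": {
  "rows": "0 0 0.003 0; 0 0 0.005 0; 0 0 0.007 0; 0 0 0.007 0; 0 0 0.007 0"
}}

```text
clock: 11.67
tool_pos: [0.4642, -0.3765, 0.0749]
eef_rot: [0.987, 0.163, -0.0, -0.0]
contact_force: [-5.1, 5.1, 22.9]
opening: 0.004
finger_force: 11.2
```

The button is on its stop: z held at 0.0749 while the force rose to 23 N. I lift off now.

>>> {"method": "send_rows", "body": {
  "rows": "0 0 -0.01 0; 0 0 -0.03 0; 0 0 -0.06 0; 0 0 -0.1 0; 0 0 -0.16 0; 0 0 -0.24 0; 0 0 -0.31 0; 0 0 -0.36 0; 0 0 -0.38 0; 0 0 -0.38 0"
}}

```text
clock: 12.5
tool_pos: [0.466, -0.3778, 0.1884]
eef_rot: [0.987, 0.163, 0.002, 0.002]
contact_force: [-0.7, 0.1, -0.3]
opening: 0.006
finger_force: 0.0
```

>>> {"method": "send_rows", "body": {
  "rows": "0 0 0 0; 0 0 0 0; 0 0 0 0; 0 0 0 0"
}}

```text
clock: 12.83
tool_pos: [0.4644, -0.3766, 0.1853]
eef_rot: [0.987, 0.163, -0.001, -0.001]
contact_force: [-0.2, -0.7, -1.0]
opening: 0.008
finger_force: 0.0
```

```bash
python3 - <<'E'
from h import *
p,d=eyes.snapshot("scene"); print(sensors.get_state()["tool_pos"])
cv2.imwrite("pics/end.png",p[:,:,::-1])
E
```

```text
[ 0.46446815 -0.37668034  0.1854612 ]
```

View pics/end.png

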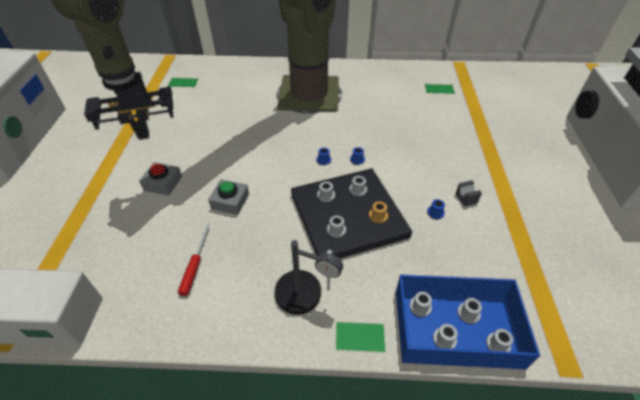

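The scene is unchanged: brass bush at (379,211), red button back up at (157,170), gripper clear of it at (140,130).

```bash
python3 -c "from plant import finish_job; print(finish_job())"
```

```text
the job is handed in; nothing more can be done
None
```

The job is done and handed in: I held the fingertips about 2.5 cm above the brass bush for over two seconds, pressed the red button down to its stop and let it come back up, and the final picture shows nothing else moved.

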